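Set the sliding stop of a test bench against a hob

ROBOT

A 7-joint arm with a two-finger parallel gripper is mounted at the origin on the work surface. World frame = base frame: x ahead of the robot, y to its left, z up, the work surface at z = 0. Lengths are in m, angles in rad, forces in N, time in s.
With the tool pointing down it reaches from about 0.375 to 0.925 m from the base axis. Payload 3.1 kg.
Tool frame: the origin (TCP) lies midway between the tips of the shut fingers; the grasp point (between the pads) lies 19 mm behind it (hold_point_z is the distance from the TCP to the grasp point, in m); z points along the fingers, y is the line along which they close (so a half turn about z gives the same grasp; the last joint's range is limited). The gripper opens to 85 mm and grips with 20 to 120 N. Pads are 22 mm wide; open, the fingers measure 114 mm over their backs; the gripper's body (76 mm by 85 mm) begins 54 mm behind the grasp point. The pads swing forward as they close: fully open they stand 13 mm farther back than shut.
Start: joints at [1.121, 0.383, 0.044, 1.598, -0.018, 1.161, -0.05], TCP at [0.224, -0.61, 0.231] pointing down, gripper open.
Joint ranges: [-2.61, 2.61], [-0.41, 2.15], [-1.48, 1.57], [0, 2.5], [-1.57, 4.71], [0.05, 1.97], [-2.85, 2.85]. Speed limits (rad/s): [2.79, 2.79, 3.14, 3.14, 3.14, 3.14, 3.14].

INTERFACE

Orientations are given as a unit quaternion [x, y, z, w].
In Python, from cell import * gives the robot as it stands. The module is installed in compiled form; this text tells all that it offers.
- The arm moves only by the tool apply_moves, never from a script. Its argument "increments" is a list of rows, each an object with "delta_pos": the shift along the tool's x, y, z in units of 30 mm (1.0 is 30 mm), a list of three; "turn": the turn about the tool's z in units of 5 degrees (1.0 is 5 degrees). In form: [{"delta_pos": [dx, dy, dz], "turn": turn}, ...]. A call has 1 to 5 rows; each row shifts and turns the commanded pose from where the row before left it, along the tool's axes as they then stand; what a row does not reach is not made up. A row lasts 1/8 s, in which the tool goes at most 62.5 mm and 10.7 degrees, less where a joint would pass 70% of its speed; a pose out of reach is approached as far as the arm can. A call is refused whole if a number of a shift passes 1 or a number of a turn 1, either way. A call with a gripper value outside its range is refused whole. "claw" is the closure, from 0 (fully open) to 1 (shut), set as the call begins (left out, the last holds). The fingers move at their own pace and stop on an object; "force" is the grip in N (left out, the last holds). Time passes only in rows, so rows that do not move let the fingers close. It gives the time, the measured TCP pose, the force, the opening and the grip force at its end, in the units of the state.
- get_obs(): the state, without advancing time (a new reading comes with each control period).
- read_camera(name): name is "side" or "top"; returns a dict with "img" (480x640x3 uint8, blue, green, red), "mtx" (3x3 intrinsics, pixels), "k1" (the pictures are not rectified: a ray, as slopes to the right and down, at radius r is drawn at 1 + k1 r^2 times it, then the intrinsics apply), "pose" (4x4, takes a point from camera to world coordinates). Camera axes: x right, y down, z forward; pixel columns grow to the right and rows downward; lengths in m; the calibration is good to about 2 mm. A picture is of the moment at which its call begins. There is no depth.
- hand_in(): hands the job in; it is judged then, once.
Trained networks look in a picture, given as the dict that the camera call returned (one of the last four; its "shot" number tells which), for a name from the list of things; names that differ only in an ending like _2 or _b are one class to them, and where a whole thing is asked for, a point or a joint stands for the part that bears it (a point fixed in the world has none). Each returns a list of dicts, best first, with "confidence" (0 to 1); they miss things now and then, are a little off and sometimes report something else, mostly with a low value. They report only what shows in the picture. A call takes as long as a camera call.
- search_frame(picture, target): "extent" ([left, top, right, bottom] as shares, 0 to 1, of the picture: columns of its width, rows of its height, round what is visible of it).
- tip_of(picture, target): "xy" ([column, row] as shares, 0 to 1, of the picture: columns of its width, rows of its height: a listed point, or the origin of a listed thing).
The state is a dict: "clock": time; "q": joint angles; "dq": joint speeds; "tau": joint torques, N m; "ee_pos": TCP position; "tool_rot": TCP orientation; "contact_force": force on the tool from outside, world axes, zero at the start; "torque": the same for the moment, N m; "opening": finger opening in m; "gripper_force": force on a finger pad.
Only numpy, scipy, OpenCV 4.12 (cv2) and the standard library are available. Lean on these libraries where they do the work, as an engineer would, in place of code of your own. Each camera call takes 0.05 s, during which the arm holds its last target. There are 200 camera calls.

TASK

On the bench a square tube carries a sleeve with a stop plate, now parked well short of the electric hob. Pull up the sleeve's spring plunger by its knob, slide the stop along the tube towards the hob, and let the pin drop fully home in the last hole that still leaves the stop clear of the hob, then let go. Do not touch the hob with the stop or shift it, do not force the pin against the tube (be gentle, about 15 N at most), and do not push the other things about.

Things in the scene. Friction and masses are not known exactly. Their poses are not given: they have to be found in the camera images.
- bar: Fixed steel bench bar, 384 mm long: two dark feet (28 mm long, 60 wide, 68 high) 178 mm either side of its origin along its y, and between them a level 40 mm square steel tube along y, its top face 60 mm above the bench. Origin on the bench under the middle, z up, y towards the hob's end. The tube's top face has, on its centre line, a parking slot and then, towards +y, four holes.
- slot (a point): Nominal middle of the 48 mm long parking slot (bar y = -100 mm), on the tube's top face. The tube sits loosely between its feet: slot and holes together lie up to 9 mm off their nominal places along y (either way), differently each time and not measured. The tube does not move during the work.
- hole1 (a point): Nominal centre of the first hole, on the tube's top face. The four holes, 11 mm square, are nominally at bar y = -50, -14, +22 and +58 mm (36 mm apart); their true places are up to 9 mm off along y, all by the same amount, so the hole must be found by feel (or sight).
- sleeve: Sliding sleeve: a white square tube round the bar, 50 x 60 x 50 mm, top 65 mm above the bench, with the stop plate. Origin on the bench under the plunger's axis, axes as the bar's. Slides along the bar's y only; starts at bar y = -100 mm within 10 mm, range -116 to +85. Takes 2 N to slide with the pin drawn, 5 to 8 N with it dragging; with the pin in a hole it is locked (1.5 mm play either way).
- plunger: Spring plunger on the sleeve: black upright knob, 26 mm across, 32 high, with an 8 mm pin below. Origin at the centre of the knob's underside, axes as the bar's: 83 mm above the bench when fully home, 91 when the pin's flat tip rests on the tube's face, 99 when drawn to its end. Spring force 6 N home to 11 N drawn. Let go over a hole it snaps home; elsewhere it rests on the tube till slid to a hole.
- knob_grip (a point): Point on the knob's axis 18 mm above the knob's underside, the height to grip: 101 mm above the bench when the plunger is home. Below the knob is an 18 mm wide steel boss, 18 mm high, down to the sleeve's top. The pin reaches 8 mm below the tube's top face when home.
- stop_face (a point): Centre of the black rubber pad's face on the stop plate, looking along +y to the hob: 45 mm beyond the plunger's axis along y, 85 mm to +x, 35 mm up; axes as the bar's. The upright white plate stands out on the bar's +x side from 20 to 130 mm from the tube's centre line, 12 to 58 mm above the bench.
- hob: White single-plate electric hob, 200 x 200 mm, 58 mm high housing, with a dark round hot plate on top, standing loose on the bench square to the bar on its +x side, about 1.8 kg. Origin at the centre of its underside, axes parallel to the bar's.
- hob_side (a point): Middle of the hob's flat side that looks to the stop (-y side), 100 mm from the hob's centre, 35 mm up; axes as the hob's. The gap is how far the stop's face lies on the -y side of this point.
- caster: Loose caster wheel lying flat, 74 mm across, 27 mm high, to be left alone. Origin under its centre.
- screwdriver: Loose screwdriver lying on the bench, to be left alone. Origin under it.
- tape: Loose brown tape roll lying flat, 96 mm across, 25 mm high, to be left alone. Origin under its centre.
- screwjar: Loose glass jar, 60 mm across, 75 mm high, to be left alone. Origin under its centre.
- carton: Loose cardboard carton 110 x 100 x 70 mm, to be left alone. Origin under its centre.
- wrench: Loose wrench lying on the bench, to be left alone. Origin under it.

How it is judged:
By the outcome, as a careful person would: the job done as asked, in the order asked, and still so for the second after the job is handed in, with the robot touching nothing.
It also fails if it takes over 64 s, if anything falls off the work surface, if the arm or the gripper's body presses on something with over 40 N, if the wrist force passes 120 N, or if a joint passes its speed limit or range.

## Working session

There is one attempt and no reset: what is moved stays moved. The work goes in short steps, Python scripts to look and compute and a tool call to move; the robot and the scene stay as the last step left them, time stands still between calls to the robot, and variables do not carry over. Pictures are saved under pics/ and viewed, at most 10 in all, crops included, and the job is handed in when it is done.

Besides the shell and the picture viewer there is one more tool, called as name(argument=value, ...), one argument or row to a line, values as JSON. apply_moves: Moves the arm, as the interface text tells. Its arguments: {"type":"object","properties":{"increments":{"type":"array"},"claw":{"type":"number"},"force":{"type":"number"}},"required":["increments"]}

```bash
mkdir -p pics; cat > h.py <<'E'
from cell import *
import numpy as np, cv2
from scipy.spatial.transform import Rotation as R
def ray(p,uv):
    K=p["mtx"];n=np.array([(uv[0]-K[0][2])/K[0][0],(uv[1]-K[1][2])/K[1][1]])
    s=n.copy()
    for _ in range(30): s=n/(1+p["k1"]*(s@s))
    T=np.array(p["pose"]);d=T[:3,:3]@np.array([s[0],s[1],1]);return T[:3,3],d
def at(p,uv,z):
    o,d=ray(p,uv);return o+d*(z-o[2])/d[2]
def proj(p,P):
    T=np.array(p["pose"]);c=T[:3,:3].T@(np.array(P)-T[:3,3]);s=c[:2]/c[2];s=s*(1+p["k1"]*(s@s));K=np.array(p["mtx"]);return K[:2,:2]@s+K[:2,2]
def tip(p,t):
    return [(np.array(r["xy"])*[640,480],r["confidence"]) for r in tip_of(p,t)][:2]
def tri(ps,uvs):
    A=np.zeros((3,3));b=np.zeros(3)
    for p,u in zip(ps,uvs):
        o,d=ray(p,u);d=d/np.linalg.norm(d);M=np.eye(3)-np.outer(d,d);A+=M;b+=M@o
    return np.linalg.solve(A,b)
E
python3 - <<'E'
from h import *
np.set_printoptions(precision=4,suppress=True)
t=read_camera("top");s=read_camera("side")
cv2.imwrite("pics/t0.png",t["img"]);cv2.imwrite("pics/s0.png",s["img"])
Z=dict(bar=0,slot=.06,hole1=.06,sleeve=0,plunger=.087,knob_grip=.105,stop_face=.035,hob=0,hob_side=.035)
for k,z in Z.items():
    for n,p in(("t",t),("s",s)):
        for uv,c in tip(p,k): print(k,n,uv,round(c,2),at(p,uv,z))
o=get_obs();print(o["ee_pos"],o["tool_rot"],o["clock"],R.from_quat(o["tool_rot"]).as_matrix())
print(t["pose"],s["pose"])
E
```

```text
bar t [335.296 259.296] 0.92 [ 0.4973 -0.0234  0.    ]
bar s [293.504 290.592] 0.63 [ 0.4966 -0.0234 -0.    ]
slot t [375.808 264.816] 0.58 [ 0.4787 -0.1183  0.06  ]
slot s [287.872 315.504] 0.93 [ 0.4714 -0.1209  0.06  ]
slot s [275.328 194.112] 0.71 [0.4972 0.2188 0.06  ]
hole1 s [289.472 293.088] 0.96 [ 0.4831 -0.0698  0.06  ]
hole1 s [324.992 407.52 ] 0.33 [ 0.503  -0.3136  0.06  ]
sleeve t [260.224 180.096] 0.7 [0.7055 0.1651 0.    ]
sleeve t [371.328 267.12 ] 0.57 [ 0.4754 -0.1148  0.    ]
sleeve s [287.424 327.504] 0.65 [ 0.4689 -0.111   0.    ]
sleeve s [294.592 290.208] 0.56 [ 0.4991 -0.0229  0.    ]
plunger t [375.68 268.32] 0.66 [ 0.4693 -0.1141  0.087 ]
plunger s [286.208 310.176] 0.71 [ 0.4689 -0.1257  0.087 ]
knob_grip t [380.032 267.6  ] 0.51 [ 0.4702 -0.122   0.105 ]
knob_grip s [287.616 299.376] 0.8 [ 0.4744 -0.1144  0.105 ]
knob_grip s [287.296 292.512] 0.71 [ 0.4763 -0.0989  0.105 ]
stop_face t [364.928 230.784] 0.59 [ 0.5651 -0.0972  0.035 ]
stop_face s [334.592 300.192] 0.86 [ 0.5717 -0.0886  0.035 ]
stop_face s [291.328 290.304] 0.43 [ 0.4896 -0.0463  0.035 ]
hob t [259.584 180.48 ] 0.97 [0.7045 0.1667 0.    ]
hob t [297.024 189.312] 0.24 [0.6795 0.0706 0.    ]
hob s [359.104 210.912] 0.98 [0.6962 0.1793 0.    ]
hob s [323.072 406.08 ] 0.37 [ 0.5055 -0.2866  0.    ]
hob_side t [298.304 188.112] 0.81 [0.6761 0.067  0.035 ]
hob_side s [366.016 234.288] 0.97 [0.6818 0.0715 0.035 ]
[ 0.224  -0.6102  0.2313] [ 0.9846  0.175   0.     -0.    ] 1.0 [[ 0.9387  0.3446  0.    ]
 [ 0.3446 -0.9387  0.    ]
 [ 0.     -0.     -1.    ]]
[[-0.0221 -0.9946  0.1014  0.429 ]
 [-0.9995  0.0197 -0.0246  0.0587]
 [ 0.0224 -0.1019 -0.9945  1.3679]
 [ 0.      0.      0.      1.    ]] [[ 0.9798 -0.1568  0.1243  0.4302]
 [-0.1999 -0.7402  0.6419 -0.6298]
 [-0.0086 -0.6538 -0.7566  0.8653]
 [ 0.      0.      0.      1.    ]]
```

View pics/t0.png

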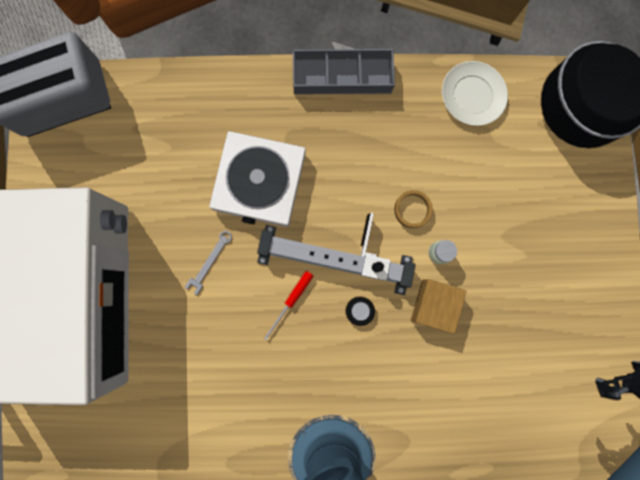

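View pics/s0.png

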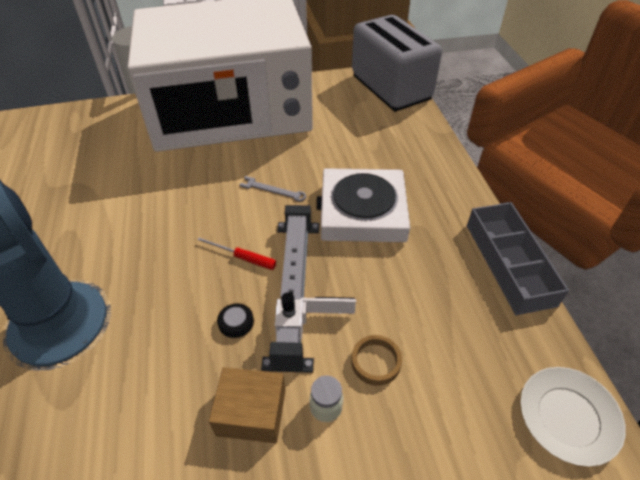

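```bash
python3 - <<'E'
import cv2
t=cv2.imread("pics/t0.png")[120:300,200:430];s=cv2.imread("pics/s0.png")[150:375,240:420]
cv2.imwrite("pics/tc.png",cv2.resize(t,None,fx=3.3,fy=3.3,interpolation=cv2.INTER_CUBIC))
cv2.imwrite("pics/sc.png",cv2.resize(s,None,fx=2.6,fy=2.6,interpolation=cv2.INTER_CUBIC))
E
```

```text
(no output)
```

View pics/tc.png

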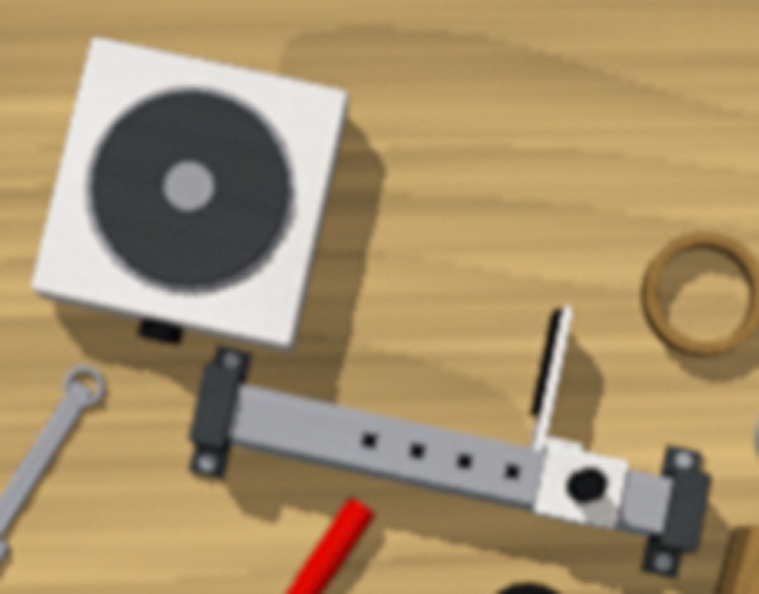

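View pics/sc.png

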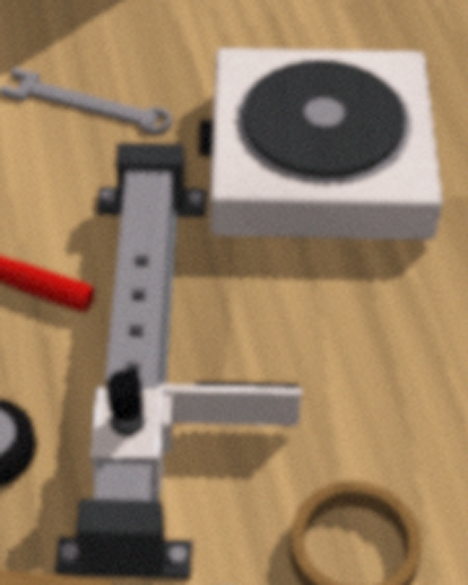

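Top crop: holes at crop (370,440) to (512,471), knob at (587,485), and the hob's stop-side top edge runs from (347,92) to (292,347). The side crop shows three holes, with the fourth hidden behind the knob.

```bash
python3 - <<'E'
from h import *
np.set_printoptions(precision=4,suppress=True)
t=read_camera("top");s=read_camera("side")
def cen(p,c,r=3):
    g=cv2.cvtColor(p["img"],cv2.COLOR_BGR2GRAY).astype(float);x,y=np.round(c).astype(int)
    w=g[y-r:y+r+1,x-r:x+r+1];w=np.clip(np.median(w)-10-w,0,None);Y,X=np.mgrid[y-r:y+r+1,x-r:x+r+1]
    return np.array([(w*X).sum(),(w*Y).sum()])/w.sum()
TC=lambda u:(np.array(u)+.5)/3.3-.5+[200,120]
SC=lambda u:(np.array(u)+.5)/2.6-.5+[240,150]
H=np.array([at(t,cen(t,TC(u)),.06)[:2] for u in[(512,471),(465,461),(417,451),(370,440)]])
print("holes top",H)
Hs=np.array([at(s,cen(s,SC(u)),.06)[:2] for u in[(137,331),(139,296),(142,261)]]);print("holes side",Hs)
e1,e2=[at(t,TC(u),.058)[:2] for u in[(347,92),(292,347)]]
d=H[3]-H[0];d/=np.linalg.norm(d);print("dir holes",d,np.diff(H@d))
n=(e1-e2)/np.linalg.norm(e1-e2);print("hob edge dir",n,np.degrees(np.arctan2(n[1],n[0])),"bar yaw",np.degrees(np.arctan2(-d[0],d[1])),"len",np.linalg.norm(e1-e2))
es=[at(s,SC(u),.058)[:2] for u in[(212,203),(441,205)]];print(es)
print("hobside y top",[e1@d-H[0]@d,e2@d-H[0]@d],"side",[x@d-H[0]@d for x in es])
hc=[at(t,TC((188,186)),.06)[:2],at(s,SC((324,112)),.06)[:2]];print("hobcentre->side",[h@d-.1-H[0]@d for h in hc])
print("side holes rel",(Hs-H[0])@d)
ft=[at(t,TC(u),.068)[:2] for u in[(220,403),(686,515)]];print("feet",ft,[(f-H[0])@d for f in ft])
k=at(t,TC((587,485)),.115)[:2]; print("knob top, z .115/.123",k,(k-H[0])@d,at(t,TC((587,485)),.123)[:2])
pf=[at(t,TC(u),.055)[:2] for u in[(556,312),(535,412)]];print("pad face",[(f-H[0])@d for f in pf])
E
```

```text
holes top [[ 0.4854 -0.067 ]
 [ 0.4939 -0.032 ]
 [ 0.5023  0.0027]
 [ 0.5108  0.0378]]
holes side [[ 0.4943 -0.0315]
 [ 0.5022  0.0038]
 [ 0.511   0.0385]]
dir holes [0.235 0.972] [0.0359 0.0357 0.0361]
hob edge dir [ 0.9743 -0.225 ] -13.005685571347763 bar yaw -13.59116245255864 len 0.19809779539670969
[array([0.582 , 0.0917]), array([0.774 , 0.0487])]
hobside y top [np.float64(0.1804430546810803), np.float64(0.1784188277311044)] side [np.float64(0.17693303656466886), np.float64(0.18018498390105392)]
hobcentre->side [np.float64(0.18085760919025207), np.float64(0.19086758034316342)]
side holes rel [0.0365 0.0727 0.1085]
feet [array([0.5398, 0.1467]), array([ 0.4502, -0.1938])] [np.float64(0.22040554481196298), np.float64(-0.13158643127129938)]
knob top, z .115/.123 [ 0.4723 -0.1148] -0.04956569472586686 [ 0.472  -0.1137]
pad face [np.float64(-0.00821628362475501), np.float64(-0.00818020244829426)]
```

apply_moves(
  increments=[
    {"delta_pos": [0.9, -0.9, 0], "turn": 0},
    {"delta_pos": [0.9, -0.9, 0], "turn": 0},
    {"delta_pos": [0.9, -0.9, 0], "turn": 0},
    {"delta_pos": [0.9, -0.9, 0], "turn": 0},
    {"delta_pos": [0.9, -0.9, 0], "turn": 0},
  ],
  claw=0,
  force=50,
)

```text
clock: 1.72
ee_pos: [0.3048, -0.4358, 0.2315]
tool_rot: [0.985, 0.175, 0.0, 0.0]
contact_force: [-0.7, -0.2, -0.1]
opening: 0.0856
gripper_force: 0.0
```

apply_moves(
  increments=[
    {"delta_pos": [0.8, -0.9, 0.2], "turn": 1},
    {"delta_pos": [0.7, -0.9, 0.2], "turn": 1},
    {"delta_pos": [0.6, -0.9, 0.2], "turn": 1},
    {"delta_pos": [0.4, -0.9, 0.2], "turn": 1},
    {"delta_pos": [0.3, -0.9, 0.2], "turn": 1},
  ],
)

```text
clock: 2.35
ee_pos: [0.3625, -0.2861, 0.2014]
tool_rot: [0.999, -0.043, 0.0, 0.0]
contact_force: [0.7, 0.0, 0.1]
opening: 0.0856
gripper_force: 0.0
```

apply_moves(
  increments=[
    {"delta_pos": [0, -0.9, 0], "turn": 1},
    {"delta_pos": [0, -0.9, 0], "turn": 0.76},
    {"delta_pos": [0, 0, 0], "turn": 0},
  ],
)

```text
clock: 2.72
ee_pos: [0.3695, -0.2316, 0.2015]
tool_rot: [0.993, -0.116, 0.0, -0.0]
contact_force: [-0.5, -0.3, 0.9]
opening: 0.0856
gripper_force: 0.0
```

```bash
cat > g.py <<'E'
from h import *
import sys
np.set_printoptions(precision=4,suppress=True)
o=get_obs();M=R.from_quat(o["tool_rot"]).as_matrix();tg=np.array(eval(sys.argv[1]))
print(o["clock"],o["ee_pos"],"yaw y",np.degrees(np.arctan2(M[1,1],M[0,1])),"tilt",M[:,2],"units",M.T@(tg-o["ee_pos"])/.03,o["contact_force"],o["opening"])
E
python3 g.py "[.4733,-.1171,.15]"
```

```text
2.725 [ 0.3695 -0.2316  0.2015] yaw y -103.37094180286722 tilt [ 0.0003 -0.     -1.    ] units [ 2.4821 -4.513   1.7164] [-0.5227 -0.3265  0.9243] 0.08557722677646588
```

apply_moves(
  increments=[
    {"delta_pos": [0.5, -0.9, 0.3], "turn": 0},
    {"delta_pos": [0.5, -0.9, 0.3], "turn": 0},
    {"delta_pos": [0.5, -0.9, 0.3], "turn": 0},
    {"delta_pos": [0.5, -0.9, 0.3], "turn": 0},
    {"delta_pos": [0.5, -0.9, 0.3], "turn": 0},
  ],
)

```text
clock: 3.35
ee_pos: [0.4746, -0.121, 0.1562]
tool_rot: [0.993, -0.119, 0.0, 0.0]
contact_force: [0.4, -0.9, 0.1]
opening: 0.0856
gripper_force: 0.0
```

apply_moves(
  increments=[
    {"delta_pos": [0, 0, 0.2], "turn": 0},
    {"delta_pos": [0, 0, 0], "turn": 0},
  ],
)

```text
clock: 3.6
ee_pos: [0.4727, -0.1214, 0.1496]
tool_rot: [0.993, -0.119, -0.001, 0.0]
contact_force: [0.1, -0.8, 0.3]
opening: 0.0855
gripper_force: 0.0
```

```bash
python3 g.py "[.4733,-.1171,.083]"; python3 - <<'E'
from h import *
s=read_camera("side");cv2.imwrite("pics/s1.png",cv2.resize(s["img"][180:380,190:420],None,fx=3,fy=3,interpolation=cv2.INTER_CUBIC))
E
```

```text
3.6 [ 0.4727 -0.1214  0.1496] yaw y -103.70058518694482 tilt [-0.0019 -0.0003 -1.    ] units [-0.0116 -0.145   2.2204] [ 0.0979 -0.8002  0.2843] 0.08548374354925906
```

View pics/s1.png

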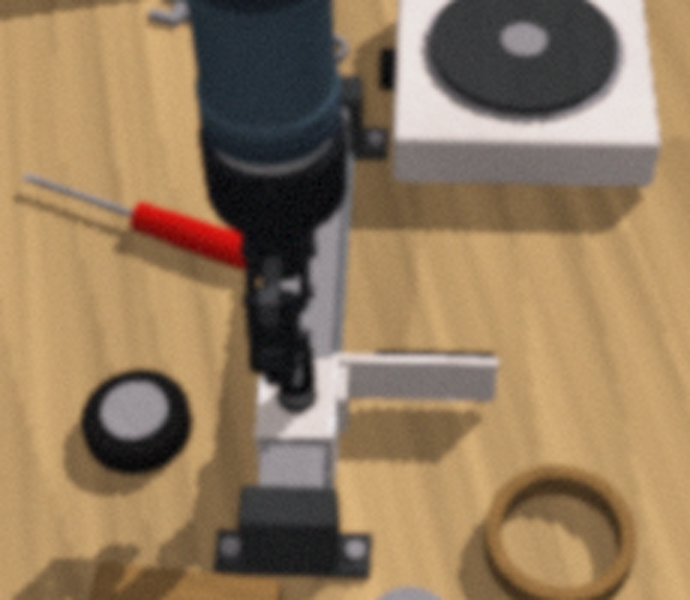

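Crop: the knob is at about (298,385), and the near finger hangs at about (270,365), above and before it. I'll check the alignment by projection.

```bash
python3 - <<'E'
from h import *
np.set_printoptions(precision=1,suppress=True)
s=read_camera("side");c=lambda P:(proj(s,P)-[190,180])*3
d=np.array([.235,.972,0]);k=np.array([.4733,-.1171,0]);e=np.array([.4727,-.1214,0])
print("knob base/top",c(k+[0,0,.083]),c(k+[0,0,.115]))
for a in(-.043,-.057,.043): print("finger",a,c(e+d*a+[0,0,.163]))
E
```

```text
knob base/top [293.7 381.5] [291.  352.9]
finger -0.043 [281.  374.2]
finger -0.057 [279.1 395.1]
finger 0.043 [292.2 255.4]
```

apply_moves(
  increments=[
    {"delta_pos": [0.05, 0, 0.6], "turn": 0},
    {"delta_pos": [0, 0, 0.6], "turn": 0},
    {"delta_pos": [0, 0, 0.5], "turn": 0},
    {"delta_pos": [0, 0, 0.3], "turn": 0},
    {"delta_pos": [0, 0, 0.2], "turn": 0},
  ],
)

```text
clock: 4.32
ee_pos: [0.4749, -0.1204, 0.0836]
tool_rot: [0.993, -0.119, -0.0, -0.0]
contact_force: [0.4, 0.3, 0.1]
opening: 0.0854
gripper_force: 0.0
```

apply_moves(
  increments=[
    {"delta_pos": [0, 0, 0], "turn": 0},
    {"delta_pos": [0, 0, 0], "turn": 0},
    {"delta_pos": [0, 0, 0], "turn": 0},
    {"delta_pos": [0, 0, 0], "turn": 0},
  ],
  claw=0.55,
  force=40,
)

```text
clock: 4.82
ee_pos: [0.4754, -0.1205, 0.0847]
tool_rot: [0.993, -0.119, 0.0, 0.0]
contact_force: [0.0, 0.6, 0.3]
opening: 0.0383
gripper_force: 0.0
```

```bash
python3 g.py "[.4733,-.1171,.083]"; python3 - <<'E'
from h import *
s=read_camera("side");t=read_camera("top")
a=cv2.resize(s["img"][240:380,240:380],(560,560),interpolation=cv2.INTER_CUBIC)
cv2.imwrite("pics/s2.png",a)
E
```

```text
4.825 [ 0.4754 -0.1205  0.0847] yaw y -103.64337443652114 tilt [ 0.0008 -0.0003 -1.    ] units [-0.0947 -0.092   0.0551] [0.0083 0.6013 0.2643] 0.038262495202001624
```

View pics/s2.png

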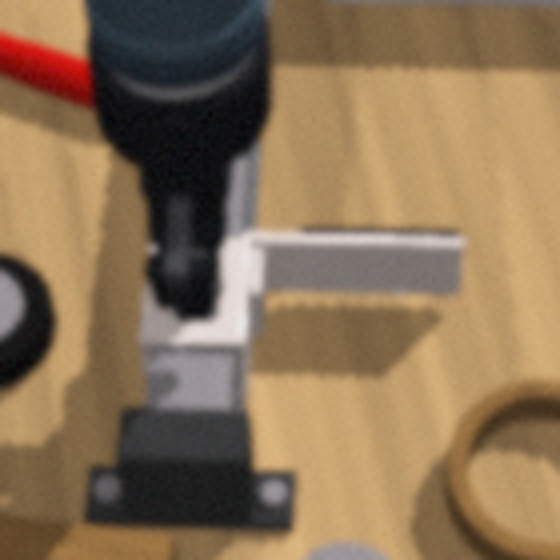

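The fingers straddle the knob (near fingertip about (185,300)), centred on the sleeve. Closing now.

apply_moves(
  increments=[
    {"delta_pos": [0, 0, 0], "turn": 0},
    {"delta_pos": [0, 0, 0], "turn": 0},
    {"delta_pos": [0, 0, 0], "turn": 0},
    {"delta_pos": [0, 0, 0], "turn": 0},
  ],
  claw=1,
  force=40,
)

```text
clock: 5.42
ee_pos: [0.4755, -0.1201, 0.0848]
tool_rot: [0.993, -0.119, 0.0, -0.0]
contact_force: [-1.8, 1.1, 5.5]
opening: 0.0247
gripper_force: 39.3
```

apply_moves(
  increments=[
    {"delta_pos": [0, 0, -0.1], "turn": 0},
    {"delta_pos": [0, 0, -0.1], "turn": 0},
    {"delta_pos": [0, 0, 0], "turn": 0},
  ],
)

```text
clock: 5.8
ee_pos: [0.4753, -0.1205, 0.0898]
tool_rot: [0.993, -0.119, 0.0, -0.0]
contact_force: [4.7, -0.2, -8.2]
opening: 0.0249
gripper_force: 39.7
```

apply_moves(
  increments=[
    {"delta_pos": [0, 0, -0.1], "turn": 0},
    {"delta_pos": [0, 0, -0.1], "turn": 0},
    {"delta_pos": [0, 0, 0], "turn": 0},
  ],
)

```text
clock: 6.18
ee_pos: [0.4753, -0.1204, 0.0958]
tool_rot: [0.993, -0.119, 0.0, -0.0]
contact_force: [5.6, -0.2, -10.9]
opening: 0.0249
gripper_force: 39.8
```

```bash
python3 g.py "[.5108-.004*.235,.0378-.004*.972,.098]"
```

```text
6.175 [ 0.4753 -0.1204  0.0958] yaw y -103.64162083607208 tilt [ 0.0009  0.0001 -1.    ] units [-0.0944 -5.2709 -0.0723] [  5.5634  -0.2365 -10.8915] 0.02491374228362369
```

apply_moves(
  increments=[
    {"delta_pos": [0.05, -0.1, 0], "turn": 0},
    {"delta_pos": [0, -0.2, 0], "turn": 0},
    {"delta_pos": [0, -0.2, 0], "turn": 0},
    {"delta_pos": [0, -0.2, 0], "turn": 0},
  ],
)

```text
clock: 6.68
ee_pos: [0.4803, -0.0999, 0.0957]
tool_rot: [0.993, -0.119, -0.001, 0.0]
contact_force: [2.0, -1.8, -10.9]
opening: 0.0252
gripper_force: 39.8
```

apply_moves(
  increments=[
    {"delta_pos": [0, -0.3, 0], "turn": 0},
    {"delta_pos": [0, -0.3, 0], "turn": 0},
    {"delta_pos": [0, -0.3, 0], "turn": 0},
    {"delta_pos": [0, -0.3, 0], "turn": 0},
    {"delta_pos": [0, -0.3, 0], "turn": 0},
  ],
)

```text
clock: 7.3
ee_pos: [0.491, -0.0557, 0.0958]
tool_rot: [0.993, -0.119, -0.001, 0.0]
contact_force: [-2.5, -1.9, -9.9]
opening: 0.0252
gripper_force: 39.8
```

apply_moves(
  increments=[
    {"delta_pos": [0, -0.3, 0], "turn": 0},
    {"delta_pos": [0, -0.3, 0], "turn": 0},
    {"delta_pos": [0, -0.3, 0], "turn": 0},
    {"delta_pos": [0, -0.3, 0], "turn": 0},
    {"delta_pos": [0, -0.3, 0], "turn": 0},
  ],
)

```text
clock: 7.92
ee_pos: [0.5016, -0.0121, 0.0958]
tool_rot: [0.993, -0.119, -0.001, 0.0]
contact_force: [-4.4, -1.5, -10.4]
opening: 0.025
gripper_force: 39.8
```

apply_moves(
  increments=[
    {"delta_pos": [0, -0.3, 0], "turn": 0},
    {"delta_pos": [0, -0.3, 0], "turn": 0},
    {"delta_pos": [0, -0.2, 0], "turn": 0},
    {"delta_pos": [0, -0.1, 0], "turn": 0},
    {"delta_pos": [0, 0, 0], "turn": 0},
  ],
)

```text
clock: 8.55
ee_pos: [0.5082, 0.0152, 0.0959]
tool_rot: [0.993, -0.118, -0.001, -0.001]
contact_force: [-5.3, 0.1, -10.9]
opening: 0.025
gripper_force: 39.9
```

```bash
python3 g.py "[.5108,.0378,.0925]"; python3 - <<'E'
from h import *
np.set_printoptions(precision=4,suppress=True)
t=read_camera("top")
a=cv2.resize(t["img"][150:290,230:400],None,fx=4.5,fy=4.25,interpolation=cv2.INTER_CUBIC)
cv2.imwrite("pics/t2.png",a)
E
```

```text
8.55 [0.5082 0.0152 0.0959] yaw y -103.58455568618251 tilt [-0.0021  0.0015 -1.    ] units [-0.0918 -0.7543  0.114 ] [ -5.3154   0.0823 -10.945 ] 0.024991131621335858
```

View pics/t2.png

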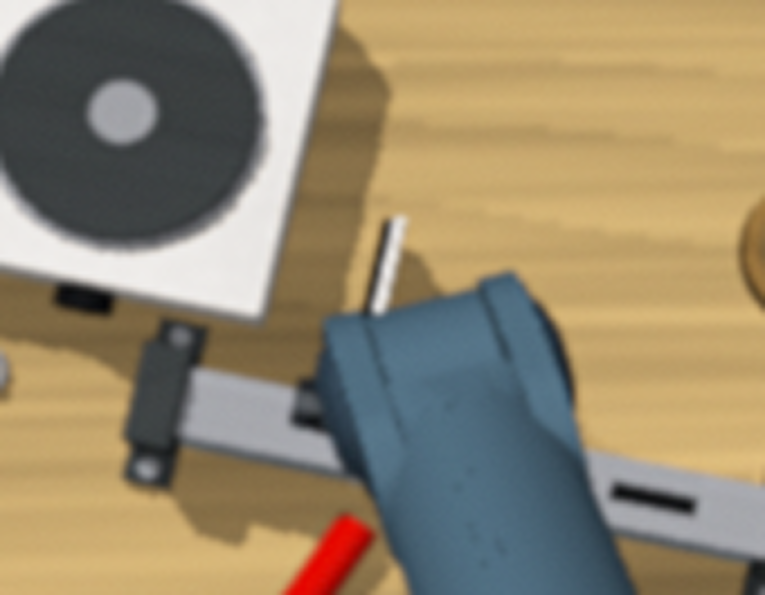

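The stop has followed: pad at crop (385,225), hob edge about 100 px further left (roughly 50 mm). The slot is uncovered at (650,497). Next I stop just short of the last hole and let the pin down onto the tube.

apply_moves(
  increments=[
    {"delta_pos": [-0.05, -0.2, 0], "turn": 0},
    {"delta_pos": [0, -0.2, 0], "turn": 0},
    {"delta_pos": [0, -0.15, 0], "turn": 0},
    {"delta_pos": [0, -0.07, 0], "turn": 0},
    {"delta_pos": [0, 0, 0], "turn": 0},
  ],
)

```text
clock: 9.22
ee_pos: [0.5124, 0.0328, 0.0964]
tool_rot: [0.993, -0.119, 0.0, -0.001]
contact_force: [-2.9, 0.7, -10.4]
opening: 0.0249
gripper_force: 40.0
```

apply_moves(
  increments=[
    {"delta_pos": [0, 0, 0.05], "turn": 0},
    {"delta_pos": [0, 0, 0.05], "turn": 0},
    {"delta_pos": [0, 0, 0], "turn": 0},
  ],
)

```text
clock: 9.6
ee_pos: [0.5124, 0.0326, 0.0934]
tool_rot: [0.993, -0.119, 0.0, -0.001]
contact_force: [-3.0, 1.6, -9.9]
opening: 0.0246
gripper_force: 40.0
```

apply_moves(
  increments=[
    {"delta_pos": [0, 0, 0.03], "turn": 0},
    {"delta_pos": [0, 0, 0], "turn": 0},
  ],
)

```text
clock: 9.85
ee_pos: [0.5123, 0.0324, 0.0929]
tool_rot: [0.993, -0.119, 0.0, -0.0]
contact_force: [-4.1, 3.2, -7.4]
opening: 0.0247
gripper_force: 40.3
```

apply_moves(
  increments=[
    {"delta_pos": [0, 0, 0.03], "turn": 0},
    {"delta_pos": [0, 0, 0], "turn": 0},
  ],
)

```text
clock: 10.1
ee_pos: [0.5123, 0.0324, 0.0927]
tool_rot: [0.993, -0.119, 0.0, -0.0]
contact_force: [-5.7, 3.4, -1.8]
opening: 0.0254
gripper_force: 40.9
```

The pin rests on the tube at the expected height, 8 mm above home. Now I feel for the hole.

apply_moves(
  increments=[
    {"delta_pos": [0, -0.05, 0], "turn": 0},
    {"delta_pos": [0, 0, 0], "turn": 0},
  ],
)

```text
clock: 10.35
ee_pos: [0.5124, 0.0325, 0.0927]
tool_rot: [0.993, -0.119, -0.0, 0.001]
contact_force: [-7.1, 0.5, -0.8]
opening: 0.0248
gripper_force: 40.9
```

apply_moves(
  increments=[
    {"delta_pos": [0, -0.04, 0], "turn": 0},
    {"delta_pos": [0, 0, 0], "turn": 0},
  ],
)

```text
clock: 10.6
ee_pos: [0.5124, 0.0326, 0.0927]
tool_rot: [0.993, -0.119, -0.0, 0.002]
contact_force: [-7.7, -1.4, 0.3]
opening: 0.0247
gripper_force: 41.1
```

apply_moves(
  increments=[
    {"delta_pos": [0, -0.04, 0], "turn": 0},
    {"delta_pos": [0, 0, 0], "turn": 0},
  ],
)

```text
clock: 10.85
ee_pos: [0.5124, 0.0327, 0.0927]
tool_rot: [0.993, -0.12, -0.001, 0.002]
contact_force: [-8.8, -1.4, 1.1]
opening: 0.0249
gripper_force: 41.2
```

apply_moves(
  increments=[
    {"delta_pos": [-0.08, 0, -0.03], "turn": 0},
    {"delta_pos": [0, 0, 0], "turn": 0},
  ],
)

```text
clock: 11.1
ee_pos: [0.5128, 0.0346, 0.0931]
tool_rot: [0.993, -0.119, 0.002, 0.0]
contact_force: [1.5, -1.9, -10.3]
opening: 0.0251
gripper_force: 40.1
```

apply_moves(
  increments=[
    {"delta_pos": [0, -0.03, 0], "turn": 0},
    {"delta_pos": [0, 0, 0], "turn": 0},
  ],
)

```text
clock: 11.35
ee_pos: [0.5132, 0.0367, 0.0931]
tool_rot: [0.993, -0.119, 0.002, -0.0]
contact_force: [3.3, -2.7, -9.9]
opening: 0.0252
gripper_force: 40.1
```

apply_moves(
  increments=[
    {"delta_pos": [0.03, 0, 0.04], "turn": 0},
    {"delta_pos": [0, 0, 0], "turn": 0},
  ],
)

```text
clock: 11.6
ee_pos: [0.5133, 0.0368, 0.0923]
tool_rot: [0.993, -0.119, 0.001, -0.0]
contact_force: [2.5, -3.3, -2.9]
opening: 0.0245
gripper_force: 40.7
```

apply_moves(
  increments=[
    {"delta_pos": [0, 0, 0.04], "turn": 0},
    {"delta_pos": [0, 0, 0], "turn": 0},
  ],
)

```text
clock: 11.85
ee_pos: [0.5133, 0.0373, 0.0908]
tool_rot: [0.993, -0.119, 0.002, -0.001]
contact_force: [5.1, -0.2, -8.9]
opening: 0.0248
gripper_force: 40.3
```

apply_moves(
  increments=[
    {"delta_pos": [0, 0, 0.05], "turn": 0},
    {"delta_pos": [0, 0, 0], "turn": 0},
  ],
)

```text
clock: 12.1
ee_pos: [0.5135, 0.0379, 0.0883]
tool_rot: [0.993, -0.119, 0.002, -0.001]
contact_force: [5.5, -0.9, -6.7]
opening: 0.0251
gripper_force: 40.3
```

apply_moves(
  increments=[
    {"delta_pos": [0, 0, 0.06], "turn": 0},
    {"delta_pos": [0, 0, 0.03], "turn": 0},
    {"delta_pos": [0, 0, 0], "turn": 0},
  ],
)

```text
clock: 12.48
ee_pos: [0.5135, 0.038, 0.0857]
tool_rot: [0.993, -0.118, 0.002, -0.001]
contact_force: [5.0, -1.5, -6.6]
opening: 0.025
gripper_force: 40.4
```

The pin is in the hole, about 1 mm above home with only the spring load on it. Releasing lets it finish.

apply_moves(
  increments=[
    {"delta_pos": [0, 0, 0], "turn": 0},
    {"delta_pos": [0, 0, 0], "turn": 0},
    {"delta_pos": [0, 0, 0], "turn": 0},
    {"delta_pos": [0, 0, 0], "turn": 0},
  ],
  claw=0.2,
)

```text
clock: 12.98
ee_pos: [0.5115, 0.037, 0.0859]
tool_rot: [0.993, -0.119, -0.0, -0.0]
contact_force: [-0.2, -0.2, -0.1]
opening: 0.0684
gripper_force: 0.0
```

apply_moves(
  increments=[
    {"delta_pos": [0, 0, -0.5], "turn": 0},
    {"delta_pos": [0, 0, -0.9], "turn": 0},
    {"delta_pos": [0, 0, -0.9], "turn": 0},
    {"delta_pos": [0, 0, -0.9], "turn": 0},
    {"delta_pos": [0, 0, -0.9], "turn": 0},
  ],
)

```text
clock: 13.6
ee_pos: [0.5118, 0.037, 0.2109]
tool_rot: [0.993, -0.119, 0.001, -0.0]
contact_force: [0.7, 0.6, -0.1]
opening: 0.0682
gripper_force: 0.0
```

apply_moves(
  increments=[
    {"delta_pos": [-0.2, 0.9, -0.5], "turn": 0},
    {"delta_pos": [-0.2, 0.9, 0], "turn": 0},
    {"delta_pos": [-0.2, 0.9, 0], "turn": 0},
    {"delta_pos": [-0.2, 0.9, 0], "turn": 0},
    {"delta_pos": [-0.2, 0.9, 0], "turn": 0},
  ],
)

```text
clock: 14.22
ee_pos: [0.4505, -0.0879, 0.225]
tool_rot: [0.993, -0.119, 0.001, 0.0]
contact_force: [0.1, -0.2, 0.1]
opening: 0.0683
gripper_force: 0.0
```

apply_moves(
  increments=[
    {"delta_pos": [-0.2, 0.9, 0], "turn": 0},
    {"delta_pos": [-0.2, 0.9, 0], "turn": 0},
    {"delta_pos": [-0.2, 0.9, 0], "turn": 0},
    {"delta_pos": [0, 0.9, 0], "turn": 0},
    {"delta_pos": [0, 0, 0], "turn": 0},
  ],
)

```text
clock: 14.85
ee_pos: [0.4072, -0.1901, 0.2248]
tool_rot: [0.993, -0.121, 0.001, 0.0]
contact_force: [0.4, 0.3, 0.3]
opening: 0.0682
gripper_force: 0.0
```

```bash
python3 - <<'E'
from h import *
np.set_printoptions(precision=4,suppress=True)
t=read_camera("top");s=read_camera("side")
a=cv2.resize(t["img"][120:300,200:430],None,fx=3.3,fy=3.3,interpolation=cv2.INTER_CUBIC)
b=cv2.resize(s["img"][150:375,230:430],(500,560),interpolation=cv2.INTER_CUBIC)
cv2.imwrite("pics/t3.png",a);cv2.imwrite("pics/s3.png",b)
for k in("plunger","hob_side","stop_face"):
    a=tip(t,k);b=tip(s,k)
    if a and b: print(k,tri([t,s],[a[0][0],b[0][0]]),a[0][1],b[0][1])
E
```

```text
plunger [0.5787 0.0167 0.1128] 0.45 0.74
hob_side [0.677  0.0712 0.0338] 0.97 0.87
stop_face [0.5989 0.0586 0.0355] 0.67 0.92
```

View pics/s3.png

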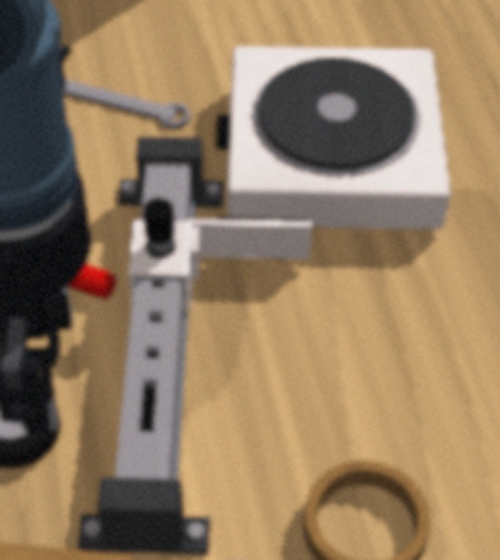

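View pics/t3.png

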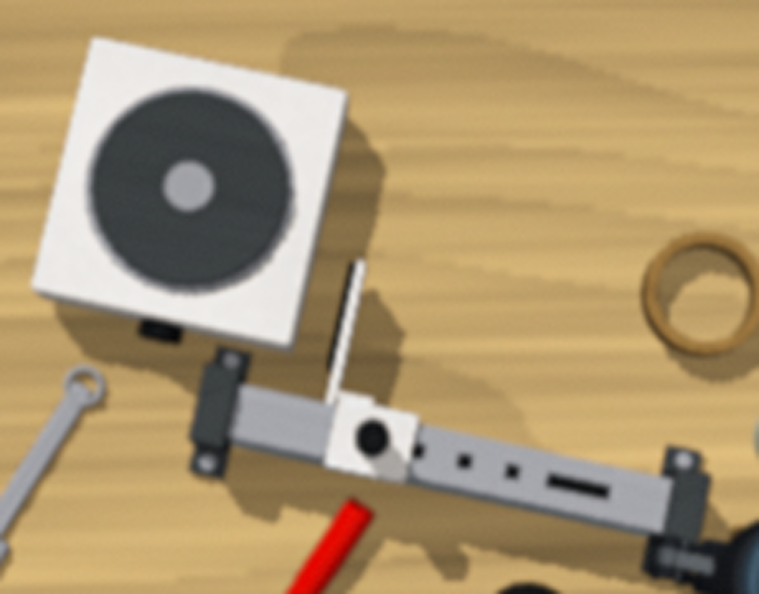

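The side view shows the knob seated low on its boss as at the start (about (158,240)). The top view shows it over hole 4 at (372,438), with three holes and the slot behind it. The hob's corners haven't moved, and the pad clears its edge by about 35–40 px.

```bash
python3 -c "
from cell import *
print(hand_in())"
```

```text
the job is handed in; nothing more can be done
None
```

The pin is home in the fourth (last) hole, with the stop about 26 mm clear of the unmoved hob by camera measurement, and the job is handed in; sideways force while feeling for the hole peaked near 9 N.

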